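# Hook a stuck slot nut out of a fixture rail

## Robot

A 7-joint arm with a two-finger parallel gripper is mounted at the origin on a cart in front of the work surface, level with it; the furniture and walls round the work are solid. World frame = base frame: x ahead of the robot, y to its left, z up, the work surface at z = 0. Lengths are in m, angles in rad, forces in N, time in s.
With the tool pointing down it reaches from about 0.4 to 0.875 m from the base axis. Payload 6.5 kg.
Tool frame: the origin (TCP) lies midway between the tips of the shut fingers; the grasp point (between the pads) lies 19 mm behind it; z points along the fingers, y is the line along which they close (so a half turn about z gives the same grasp; the last joint's range is limited). The gripper opens to 88 mm and grips with 3 to 60 N. Pads are 18 mm wide; open, the fingers measure 123 mm over their backs; the gripper's body (75 mm by 187 mm) begins 45 mm behind the grasp point.
Start: joints at [1.252, 0.536, -0.004, 1.538, 0.003, 1.067, -0.071], TCP at [0.163, -0.629, 0.239] pointing down, gripper open.
Joint ranges: [-2.7, 2.7], [-0.37, 2.16], [-1.27, 1.26], [0.24, 2.4], [-1.31, 4.45], [0.19, 1.91], [-2.76, 2.76]. Speed limits (rad/s): [2.39, 2.39, 3.14, 3.14, 3.14, 3.14, 3.14].

## Interface

Orientations are given as a rotation vector (axis times angle).
In Python, from cell import env gives the robot as it stands.
- The arm moves only by the tool send_rows, never from a script. Its arguments are lists of equal length, an entry for each row: "delta_pos": the shift along the world's x, y, z in cm, a list of three; "dr": the turn, a rotation vector about the world's x, y, z in degrees, a list of three; "grip": the finger opening in cm, from 0 to 8.81. A call has 1 to 8 rows; each row is the pose to reach, as a shift and turn from the pose commanded when the call began; what a row does not reach only later rows make up. A row lasts 1/10 s, in which the tool goes at most 50 mm and 8.59 degrees, less where a joint would pass 70% of its speed; a pose out of reach is approached as far as the arm can. A call with a gripper value outside its range is refused whole. The fingers move at their own pace and stop on an object; "force" is the grip in N (left out, the last holds). Time passes only in rows, so rows that repeat a pose let the fingers close. It gives the time, the measured TCP pose, the force, the opening and the grip force at its end, in the units of the state.
- env.state(): the state, without advancing time (a new reading comes with each control period).
- env.camera(name): name is "scene" or "top" or "wrist"; returns a dict with "frame" (384x512x3 uint8, red, green, blue), "vertical_fov" (degrees; the focal length in pixels is half the picture's height over the tangent of half this angle, whatever the lens; pixels are square), "cx", "cy" (the principal point, pixels), "D" ([k1, k2, p1, p2, k3] as OpenCV has them; the pictures are not rectified), "rvec" (rotation vector, rad) and "tvec" (3), from world to camera coordinates, as OpenCV has them. Camera axes: x right, y down, z forward; pixel columns grow to the right and rows downward; lengths in m; the calibration is good to about 2 mm. A picture is of the moment at which its call begins. There is no depth.
- env.job_done(): hands the job in; it is judged then, once.
The state is a dict: "time_s": time; "q": joint angles; "joint_vel": joint speeds; "tau": joint torques, N m; "ee_pos": TCP position; "eef_rot": TCP orientation; "force": force on the tool from outside, world axes, zero at the start; "torque": the same for the moment, N m; "opening": finger opening in m; "finger_force": force on a finger pad.
Only numpy, scipy, OpenCV 4.12 (cv2) and the standard library are available. Lean on these libraries where they do the work, as an engineer would, in place of code of your own. Each camera call takes 0.05 s, during which the arm holds its last target. There are 200 camera calls.

## Task

A slot nut is trapped deep in the narrow T-slot of the fixture rail. Take the telescopic hooked pick from its stand, hook the nut and drag it gently, without forcing the pick against the rail or the nut, past the sprung keeper and fully out of the slot so that it lies flat on the landing plate in front of the slot's mouth; do not touch the nut with the fingers. Then put the pick back upright in its stand, fully down, and leave the other things on the bench alone.

Things in the scene. Friction and masses are not known exactly. Their poses are not given: they have to be found in the camera images.
- rail: Steel fixture rail fixed to the bench, 220 (x) x 46 (y) x 26 mm high. Origin: centre of its underside; x runs along the slot away from its open mouth, z up. The base plate is 8 mm thick; its upper face is both the slot's floor and the landing plate. End plate (closed end) at x = +102 mm.
- slot_mouth (a point): Open mouth of the T-slot, on the floor, at the rail's x = -40 mm, y = 0. Slot section: 24.5 mm wide from the floor to 11 mm above it; over that two lips 7 mm thick (to 18 mm above the floor) leave a neck 14 mm wide, open at the top from end to end, through which the nut is seen and reached.
- landing (a point): Middle of the landing plate's upper face (rail x = -73 mm, 8 mm above the rail's underside). The plate lies in front of the mouth, from rail x = -40 to -110 mm, 46 mm wide, without walls; only a lip 4 mm high crosses its front end at x = -106 to -110 mm.
- keeper_leaf (a point): Tip region of the sprung keeper leaf, which stands 4 mm out of the slot's +y wall centred at rail x = -20 mm (40 mm long, gently sloped both ways). The nut pushes it aside when dragged past with up to about 10 N of pull.
- slot_nut: Dark steel slot nut, a loose flat block 36 (x, along the slot) x 22 (y) x 8 mm high, about 0.1 kg, on the slot's floor. Origin: centre of its underside; z up. In the middle of its top is an oblong blind eye with upright walls, 18 (x) x 12 (y) mm and 5.5 mm deep, to take the hook. It cannot come up through the neck, only out at the mouth.
- pick: Telescopic hooked pick, 0.17 kg, loose, upright in its stand. Origin: centre of the underside of its round steel collar (36 mm across, 6 mm thick), z up. On the axis below, a steel leg 5 mm thick, its toe bent to -x (toe 5 mm thick, end 7.5 mm from the axis; leg and toe 10 mm along x). Its lowest point is 32 to 76 mm below the origin, different every time and not measured: see it or feel it.
- pick_handle (a point): Middle of the pick's handle, on its axis 37 mm above the pick's origin. Black square bar 20 x 20 mm, faces along the pick's x and y, from 6 to 68 mm above the pick's origin. The hook gives 2.5 mm upward against a spring (1 to 7 N), then is solid; the leg slides only beyond 60 N. Pressing the pick on the rail or nut with over 25 N is forcing it.
- stand: Wooden stand fixed to the bench, block 64 x 64 x 88 mm on a foot 84 x 84 x 8 mm. Origin: centre of its underside, z up. A square hole 26 x 26 mm goes straight down through its middle; the pick's leg hangs in it and the collar rests on the top face, 88 mm above the origin.
- bearing_b: Ball bearing, 62 mm across, 16 mm high; bystander. Origin: centre of the underside.
- bolt_a: Hex bolt lying down, 85 mm long; bystander. Origin: centre of the underside.
- tape_measure: Tape measure, 36 x 82 x 66 mm; bystander. Origin: centre of the underside.
- pliers: Pliers lying flat, 193 mm long; bystander. Origin: centre of the underside.
- flange: Cast hub flange, 110 mm across, 30 mm high; bystander. Origin: centre of the underside.
Not all that is in view belongs to the job. What is shaped like the stand but pink is not meant.

How it is judged:
By the outcome, as a careful person would: the job done as asked, in the order asked, and still so for the second after the job is handed in, with the robot touching nothing.
It also fails if it takes over 61 s, if anything falls off the work surface, if the arm or the gripper's body presses on something with over 40 N, if the wrist force passes 120 N, or if a joint passes its speed limit or range.

## Working session

There is one attempt and no reset: what is moved stays moved. The work goes in short steps, Python scripts to look and compute and a tool call to move; the robot and the scene stay as the last step left them, time stands still between calls to the robot, and variables do not carry over. Pictures are saved under pics/ and viewed, at most 10 in all, crops included, and the job is handed in when it is done.

Besides the shell and the picture viewer there is one more tool, called as name(argument=value, ...) on one line, values as JSON. send_rows: Moves the arm, as the interface text tells. Its arguments: {"type":"object","properties":{"delta_pos":{"type":"array","items":{"type":"array","items":{"type":"number"}}},"dr":{"type":"array","items":{"type":"array","items":{"type":"number"}}},"grip":{"type":"array","items":{"type":"number"}},"force":{"type":"number"}},"required":["delta_pos","dr","grip"]}

```bash
ls; mkdir -p pics
cat > h.py <<'E'
import numpy as np,cv2,pickle
from cell import env
def cam(n):
    c=env.camera(n);return c
def K(c):
    f=c["frame"].shape[0]/2/np.tan(np.radians(c["vertical_fov"])/2)
    return np.array([[f,0,c["cx"]],[0,f,c["cy"]],[0,0,1.]])
def ray(c,uv):
    p=cv2.undistortPoints(np.array(uv,float).reshape(-1,1,2),K(c),np.array(c["D"],float)).reshape(-1,2)
    R=cv2.Rodrigues(np.array(c["rvec"],float))[0];t=np.array(c["tvec"],float).ravel()
    d=np.c_[p,np.ones(len(p))]@R
    return -R.T@t,d
def onz(c,uv,z):
    o,d=ray(c,uv);return o+d*((z-o[2])/d[:,2])[:,None]
def proj(c,P):
    return cv2.projectPoints(np.array(P,float).reshape(-1,1,3),np.array(c["rvec"],float),np.array(c["tvec"],float),K(c),np.array(c["D"],float))[0].reshape(-1,2)
def save(c,fn): cv2.imwrite(fn,c["frame"][...,::-1]); pickle.dump(c,open(fn+".pkl","wb"))
def load(fn): return pickle.load(open(fn+".pkl","rb"))
E
python3 - <<'E'
from h import *
a=[]
for n in ("scene","top","wrist"):
    c=cam(n);save(c,f"pics/{n}0.png");a.append(c["frame"]);o,_=ray(c,[[0,0]]);print(n,o,c["vertical_fov"],c["D"])
cv2.imwrite("pics/all.png",cv2.resize(np.vstack([np.hstack(a[:2]),np.hstack([a[2],a[2]*0])]),(800,600),interpolation=cv2.INTER_AREA)[...,::-1])
print(env.state())
E
```

```text
pics
scene [-0.0990577   0.61022124  1.0181415 ] 47.80992347673343 [-0.02119575  0.          0.          0.          0.        ]
top [ 0.34693556 -0.00933149  1.66225621] 43.10178475391013 [0.05933547 0.         0.         0.         0.        ]
wrist [ 0.22591043 -0.61283331  0.38167986] 63.0650939152582 [-0.08743227  0.          0.          0.          0.        ]
{'time_s': 0.15, 'q': array([ 1.25180056,  0.53697736, -0.0044471 ,  1.53860837,  0.00260569,
        1.06728274, -0.07122697]), 'joint_vel': array([-2.09362461e-03, -2.58095049e-03,  2.17348707e-03, -2.25758105e-03,
        1.98459491e-03,  1.26425139e-04, -7.59931809e-05]), 'tau': array([ 1.22116078e-03, -5.71329367e+01,  9.91511755e-01, -2.51828474e+01,
       -5.62001788e-02,  1.51337287e-02,  1.06775133e-04]), 'ee_pos': array([ 0.16245768, -0.6289054 ,  0.23806458]), 'eef_rot': array([-3.11528531e+00, -3.95962049e-01,  4.00574386e-04]), 'force': array([ 0.43246602, -1.0916136 ,  0.04714665]), 'torque': array([ 0.00920638,  0.03620743, -0.02115574]), 'finger_force': 0.0, 'opening': 0.08818278522099557}
```

View pics/all.png

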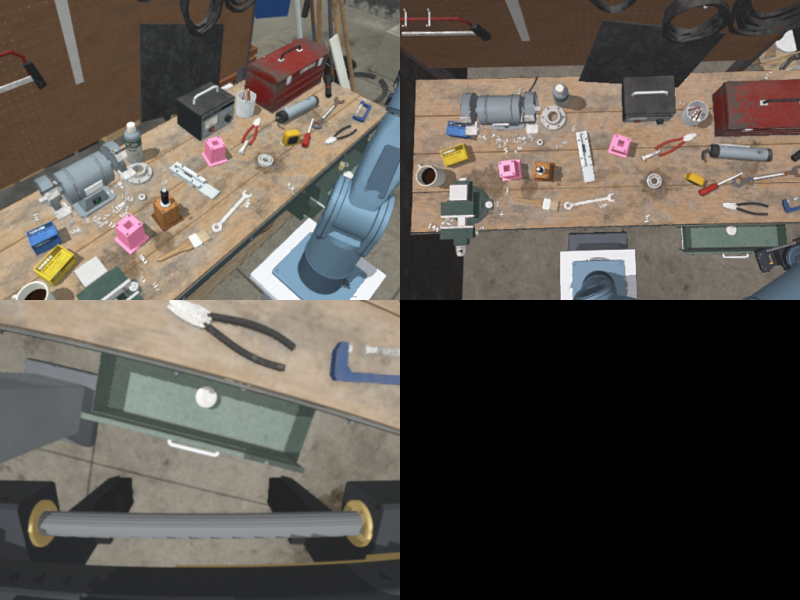

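The composite shows the brown wooden stand with the pick at top-view px ≈ (183,219), which is scene px (213,267). The pink lookalikes are at top (140,217) and (281,187). The rail is at top ≈ (237,198). I choose the brown one, and check it and the rail in a close crop.

Run:
```python
from h import *
t=load("pics/top0.png")["frame"];s=load("pics/scene0.png")["frame"]
a=cv2.resize(t[150:240,150:270],(800,600),interpolation=cv2.INTER_CUBIC)
b=cv2.resize(s[190:310,180:300],(600,600),interpolation=cv2.INTER_CUBIC)
cv2.imwrite("pics/c.png",cv2.resize(np.hstack([a,b]),(800,343),interpolation=cv2.INTER_AREA)[...,::-1])
c=load("pics/top0.png")
print(onz(c,[[183,218],[237,198]],0.1))
```

```text
[[0.48709694 0.21471716 0.1       ]
 [0.54719539 0.03961221 0.1       ]]
```

View pics/c.png

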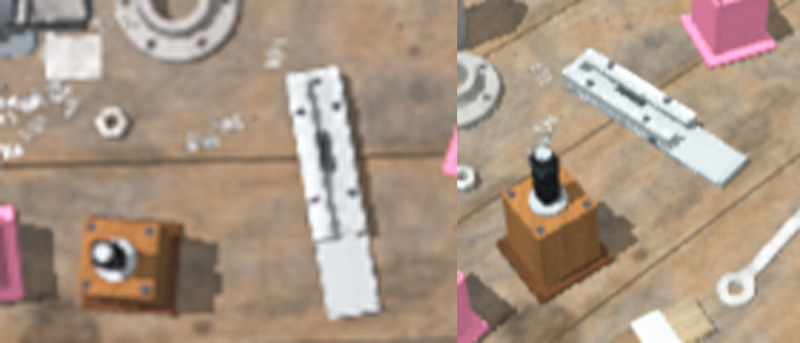

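The close crop confirms the wooden stand holding the black-handled pick at top px ≈ (179,217). The rail's mouth and landing plate face the robot, with the front end at about (242,233) and the back end at (232,168). The nut is at about (235,190). I'm moving in for a closer wrist view.

send_rows(delta_pos=[[5,5,4],[10,10,8],[14,14,12],[17,18,14],[20,22,16],[22,26,16],[24,30,16],[26,35,16]], dr=[[0,0,0],[0,0,0],[0,0,0],[0,0,0],[0,0,0],[0,0,-5],[0,0,-10],[0,0,-14]], grip=[8.8,8.8,8.8,8.8,8.8,8.8,8.8,8.8])

```text
time_s: 0.95
ee_pos: [0.3892, -0.344, 0.3912]
eef_rot: [3.141, 0.008, 0.002]
force: [0.0, -0.3, 0.0]
opening: 0.0879
finger_force: 0.0
```

send_rows(delta_pos=[[0,5,0],[1,10,0],[1,15,0],[2,20,0],[2,25,0],[2,30,0],[2,35,0],[2,38,0]], dr=[[0,0,0],[0,0,0],[0,0,0],[0,0,0],[0,0,0],[0,0,0],[0,0,0],[0,0,0]], grip=[8.8,8.8,8.8,8.8,8.8,8.8,8.8,8.8])

```text
time_s: 1.75
ee_pos: [0.4073, 0.0381, 0.3905]
eef_rot: [-3.141, -0.019, -0.001]
force: [0.2, -0.3, -0.4]
opening: 0.0881
finger_force: 0.0
```

send_rows(delta_pos=[[0,0,0],[0,0,0],[0,0,0]], dr=[[0,0,0],[0,0,0],[0,0,0]], grip=[8.8,8.8,8.8])

```text
time_s: 2.05
ee_pos: [0.4081, 0.033, 0.3902]
eef_rot: [3.141, 0.01, -0.001]
force: [0.6, -0.4, -0.6]
opening: 0.0884
finger_force: 0.0
```

Run:
```python
from h import *
c=cam("wrist");save(c,"pics/w1.png");s=env.state();print(s["time_s"],s["ee_pos"],s["eef_rot"],s["q"])
cv2.imwrite("pics/w1v.png",cv2.resize(c["frame"],(800,600),interpolation=cv2.INTER_CUBIC)[...,::-1])
```

```text
2.1 [0.40810493 0.03297236 0.39017239] [ 3.14133816e+00  9.19344263e-03 -7.59076014e-04] [ 0.33623948 -0.01267167 -0.51364153  1.88869948 -0.00636924  1.26445345
 -1.74038683]
```

View pics/w1v.png

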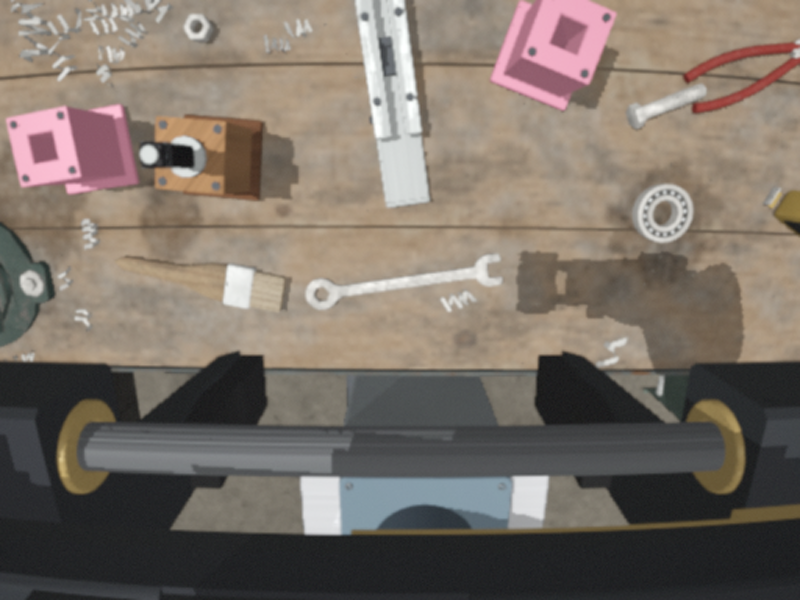

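Run:
```python
from h import *
c=load("pics/w1.png");f=800/512
def p(l,z): return onz(c,np.array(l)/f,z).round(4)
print("collar",p([[188,157]],.094)); print("bolts",p([[161,125],[219,129],[217,186],[163,182]],.088))
print("plate front",p([[386,207],[429,202]],.012)); print("mouth corners",p([[375,139],[424,133]],.026)); print("nut",p([[389,57]],.016))
print("bolts rail",p([[364,17],[399,12],[377,101],[413,97]],.026))
t=load("pics/top0.png")
print("top: front",onz(t,[[242.4,232.7]],.012),"back",onz(t,[[232.2,168.4]],.026),"nut",onz(t,[[235.3,189.9]],.016), "collar",onz(t,[[150+119/3.81,150+257/3.81]],.094))
```

```text
collar [[0.4884 0.2215 0.094 ]]
bolts [[0.5169 0.2468 0.088 ]
 [0.5123 0.1939 0.088 ]
 [0.4627 0.1991 0.088 ]
 [0.4669 0.2495 0.088 ]]
plate front [[0.4387 0.0485 0.012 ]
 [0.4442 0.0033 0.012 ]]
mouth corners [[0.5069 0.0591 0.026 ]
 [0.513  0.0103 0.026 ]]
nut [[0.5866 0.0455 0.016 ]]
bolts rail [[0.6212 0.0694 0.026 ]
 [0.6259 0.0358 0.026 ]
 [0.5432 0.057  0.026 ]
 [0.5472 0.0216 0.026 ]]
top: front [[0.43950986 0.02674801 0.012     ]] back [[0.65916071 0.05601889 0.026     ]] nut [[0.58604895 0.04742413 0.016     ]] collar [[0.48956283 0.22125669 0.094     ]]
```

send_rows(delta_pos=[[0.5,5,-2],[1,10,-4],[1.5,15,-6],[2,19,-8],[2,19,-9],[2,19,-9],[2,19,-9]], dr=[[0,0,0],[0,0,0],[0,0,0],[0,0,0],[0,0,0],[0,0,0],[0,0,0]], grip=[8.8,8.8,8.8,8.8,8.8,8.8,8.8])

```text
time_s: 2.8
ee_pos: [0.4286, 0.2225, 0.3004]
eef_rot: [3.14, 0.009, -0.001]
force: [0.2, -0.2, -0.2]
opening: 0.0882
finger_force: 0.0
```

Run:
```python
from h import *
c=cam("wrist");save(c,"pics/w2.png");s=env.state();print(s["time_s"],s["ee_pos"],s["eef_rot"])
uv=proj(c,[[.4890,.2218,.13]])[0];print(uv)
x,y=np.clip(uv.astype(int),[75,75],[437,309]);r=c["frame"][y-75:y+75,x-75:x+75];print(x-75,y-75)
cv2.imwrite("pics/w2v.png",cv2.resize(r,(600,600),interpolation=cv2.INTER_CUBIC)[...,::-1])
```

```text
2.85 [0.42894238 0.2224591  0.30087796] [3.14065757e+00 8.37776558e-03 1.02217196e-03]
[257.23258367 116.23408974]
182 41
```

View pics/w2v.png

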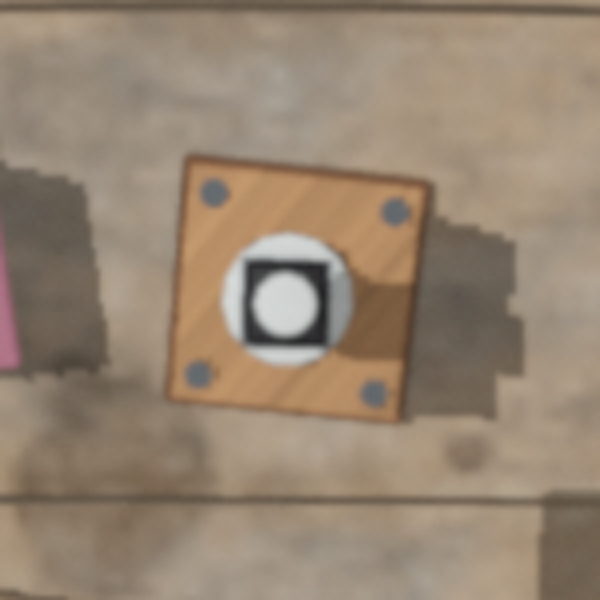

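Run:
```python
from h import *
c=load("pics/w2.png")
def p(l,z): return onz(c,np.array(l)/4+[182,41],z).round(4)
print("handle",p([[286,303]],.156),"collar",p([[287,300]],.094),"stand",p([[295.5,293]],.088), "knob .165",p([[287,305]],.17))
a=p([[244,262],[329,262],[327,346],[245,347]],.156);print(a)
```

```text
handle [[0.489  0.2252 0.156 ]] collar [[0.4886 0.2255 0.094 ]] stand [[0.4905 0.2232 0.088 ]] knob .165 [[0.4888 0.2249 0.17  ]]
[[0.4979 0.2347 0.156 ]
 [0.498  0.2157 0.156 ]
 [0.4795 0.2159 0.156 ]
 [0.4791 0.2345 0.156 ]]
```

send_rows(delta_pos=[[4,0.3,-2],[6,0.3,-5],[6,0.3,-9],[6,0.3,-13],[6,0.3,-16],[6,0.3,-18.3],[6,0.3,-19.3],[6,0.3,-19.3]], dr=[[0,0,0],[0,0,0],[0,0,0],[0,0,0],[0,0,0],[0,0,0],[0,0,0],[0,0,0]], grip=[8.8,8.8,8.8,7,6,5,4,4], force=40)

```text
time_s: 3.65
ee_pos: [0.4885, 0.2259, 0.1073]
eef_rot: [3.14, 0.01, -0.001]
force: [0.3, -0.5, 0.1]
opening: 0.0501
finger_force: 0.0
```

send_rows(delta_pos=[[0,0,0],[0,0,0],[0,0,0],[0,0,0],[0,0,0],[0,0,0],[0,0,0]], dr=[[0,0,0],[0,0,0],[0,0,0],[0,0,0],[0,0,0],[0,0,0],[0,0,0]], grip=[3,2.4,2,1.5,1.5,1.5,1.5], force=40)

```text
time_s: 4.35
ee_pos: [0.4887, 0.2274, 0.1082]
eef_rot: [3.141, 0.013, 0.002]
force: [-1.7, -2.7, 6.9]
opening: 0.0197
finger_force: 40.0
```

send_rows(delta_pos=[[0,-0.1,1],[0,-0.2,3],[0,-0.2,6],[0,-0.2,9],[0,-0.2,12],[0,-1,14],[0,-3,14],[0,-3,14]], dr=[[0,0,0],[0,0,0],[0,0,0],[0,0,0],[0,0,0],[0,0,0],[0,0,0],[0,0,0]], grip=[1.5,1.5,1.5,1.5,1.5,1.5,1.5,1.5])

```text
time_s: 5.15
ee_pos: [0.4884, 0.1948, 0.2479]
eef_rot: [3.14, 0.008, 0.001]
force: [1.0, -0.2, -1.7]
opening: 0.0197
finger_force: 40.0
```

send_rows(delta_pos=[[0,-5,0],[0,-8,0],[0,-8,0],[0,-8,0]], dr=[[0,0,2],[0,0,5],[0,0,7.0],[0,0,7.0]], grip=[1.5,1.5,1.5,1.5])

```text
time_s: 5.55
ee_pos: [0.4877, 0.1172, 0.247]
eef_rot: [-3.135, -0.203, 0.002]
force: [-0.0, 0.8, -1.7]
opening: 0.0195
finger_force: 40.0
```

Run:
```python
from h import *
s=env.state();print(s["time_s"],s["ee_pos"],s["eef_rot"],s["force"],s["q"])
e=s["ee_pos"]
im=[]
for n in ("scene","wrist"):
    c=cam(n);save(c,f"pics/{n}3.png")
    uv=proj(c,[e+[0,0,-.06]])[0];x,y=np.clip(uv.astype(int),[50,50],[462,334]);print(n,uv,x-50,y-50)
    im.append(cv2.resize(c["frame"][y-50:y+50,x-50:x+50],(400,400),interpolation=cv2.INTER_CUBIC))
cv2.imwrite("pics/hk.png",np.hstack(im)[...,::-1])
```

```text
5.55 [0.48770255 0.11718233 0.24704776] [-3.13472134e+00 -2.03486458e-01  1.63756581e-03] [-0.03087975  0.76291465 -1.67158033] [ 0.22294516  0.34789867 -0.66764185  1.88532674  0.25370168  0.99469278
 -1.99655703]
scene [241.80998608 214.2667939 ] 191 164
wrist [257.67699419 209.71397461] 207 159
```

View pics/hk.png

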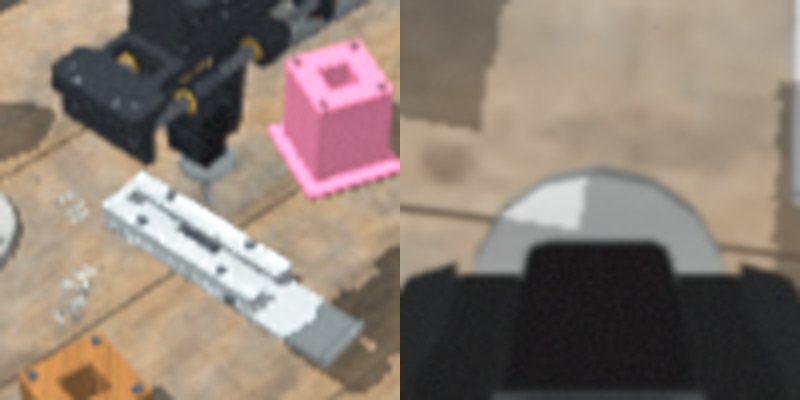

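send_rows(delta_pos=[[0,3,-4],[0,4,-5],[0,4,-5],[0,4,-5]], dr=[[0,0,0],[0,0,0],[0,0,0],[0,0,0]], grip=[1.5,1.5,1.5,1.5])

```text
time_s: 6.05
ee_pos: [0.4881, 0.1581, 0.1976]
eef_rot: [-3.135, -0.207, 0.0]
force: [-0.2, 0.3, -1.0]
opening: 0.0198
finger_force: 40.0
```

Run:
```python
from h import *
s=env.state();e=s["ee_pos"];print(s["time_s"],e,s["eef_rot"])
im=[]
for n in ("scene","top"):
    c=cam(n);save(c,f"pics/{n}4.png")
    uv=proj(c,[e+[0,0,-.06]])[0];x,y=uv.astype(int);print(n,uv,x-30,y-30)
    im.append(cv2.resize(c["frame"][y-30:y+30,x-30:x+30],(400,400),interpolation=cv2.INTER_CUBIC))
    if n=="scene":
        for L in (.032,.054,.076): print(L,(proj(c,[e+[0,0,-.0200-L]])[0]-[x-30,y-30])*400/60)
cv2.imwrite("pics/hk2.png",np.hstack(im)[...,::-1])
```

```text
6.05 [0.48808418 0.15814353 0.19764095] [-3.13455822e+00 -2.06983715e-01  1.41045753e-04]
scene [230.23858483 234.48271201] 200 204
0.032 [200.92485909 190.12053281]
0.054 [202.74023944 225.82858746]
0.076 [204.50849796 260.58266967]
top [199.30567033 216.16073639] 169 186
```

View pics/hk2.png

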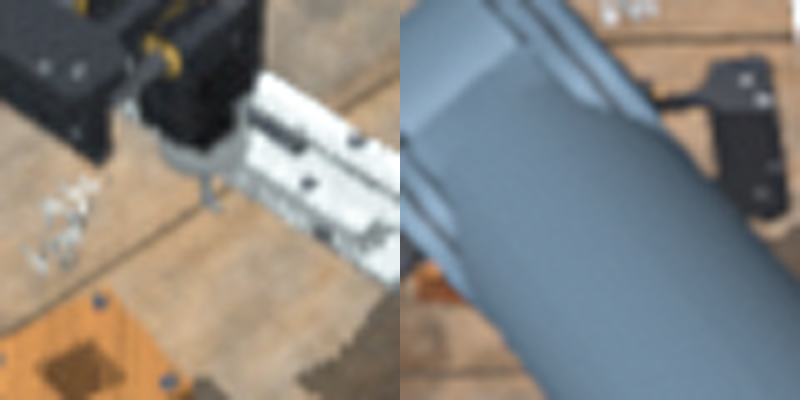

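Left (scene) view: the hook hangs below the collar, with the leg at (207,185) and its lowest end at (214,207). The toe bends right and down, towards the mouth. The leg is short, about 38 mm. The rail is clear behind it. Next I look at the nut from close above.

send_rows(delta_pos=[[1,-4,-1],[2,-8,-3],[2.9,-12,-4.8],[2.9,-12.1,-4.8],[2.9,-12.1,-4.8],[2.9,-12.1,-4.8]], dr=[[0,0,0],[0,0,0],[0,0,0],[0,0,0],[0,0,0],[0,0,0]], grip=[1.5,1.5,1.5,1.5,1.5,1.5])

```text
time_s: 6.75
ee_pos: [0.5176, 0.0373, 0.1504]
eef_rot: [-3.134, -0.206, -0.003]
force: [0.9, 1.4, -2.2]
opening: 0.0195
finger_force: 40.0
```

Run:
```python
from h import *
s=env.state();e=s["ee_pos"];print(s["time_s"],e,s["eef_rot"],s["force"])
c=cam("wrist");save(c,"pics/w5.png");print(proj(c,[[.586,.0465,.016]]))
cv2.imwrite("pics/w5v.png",cv2.resize(c["frame"],(800,600),interpolation=cv2.INTER_CUBIC)[...,::-1])
```

```text
6.75 [0.51762133 0.03733465 0.15036615] [-3.13424650e+00 -2.05771139e-01 -2.79402730e-03] [ 0.8510758   1.44053612 -2.21420237]
[[256.17541067 107.13666775]]
```

View pics/w5v.png

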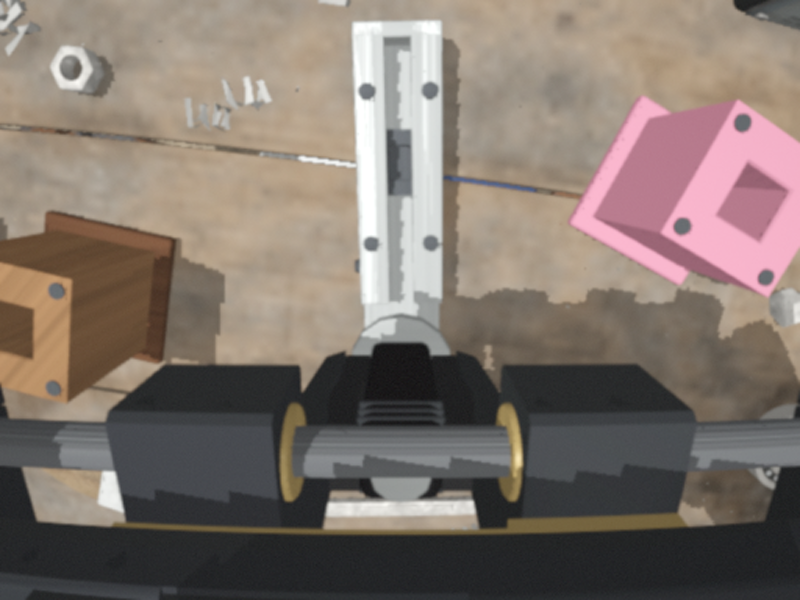

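The wrist view shows the rail lined up with the tool. Its neck is at columns 388–411, and the dark nut spans rows 129–195 around (399,162). The mouth is at row 302. One zoom on the nut comes next.

Run:
```python
from h import *
c=load("pics/w5.png");f=800/512
r=c["frame"][75:135,225:285]
cv2.imwrite("pics/nut.png",cv2.resize(cv2.convertScaleAbs(r,alpha=1.5),(600,600),interpolation=cv2.INTER_CUBIC)[...,::-1])
def p(l,z): return onz(c,np.array(l)/f,z).round(4)
a=p([[354,22],[442,20],[442,300],[362,302]],.026);print(a, np.linalg.norm(a[0]-a[1]),np.linalg.norm(a[0]-a[3]))
u=(a[0]+a[1])/2-(a[2]+a[3])/2;print("yaw",np.degrees(np.arctan2(u[1],u[0])))
b=p([[367,91],[430,90],[372,243],[431,243]],.026);u=(b[0]+b[1])/2-(b[2]+b[3])/2;print(b,"yaw",np.degrees(np.arctan2(u[1],u[0])))
print("nut",p([[398,162]],.016))
print("neck at z.026", p([[383,162],[413,162]],.026))
```

```text
[[0.6549 0.0793 0.026 ]
 [0.6617 0.0351 0.026 ]
 [0.5167 0.0135 0.026 ]
 [0.5096 0.0583 0.026 ]] 0.044720017889084064 0.14680970676355157
yaw 8.348270990851217
[[0.6221 0.0686 0.026 ]
 [0.6269 0.0364 0.026 ]
 [0.5437 0.0566 0.026 ]
 [0.5479 0.0244 0.026 ]] yaw 8.669556357178045
nut [[0.5887 0.0481 0.016 ]]
neck at z.026 [[0.5875 0.0559 0.026 ]
 [0.5895 0.0401 0.026 ]]
```

View pics/nut.png

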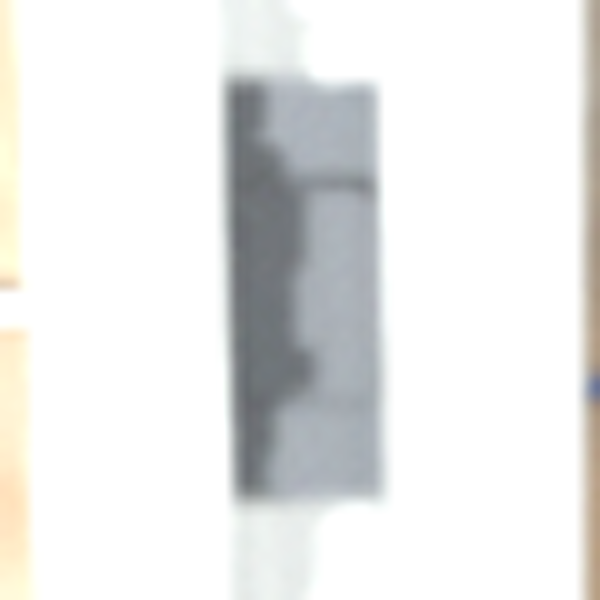

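Now I touch the landing plate lightly to measure the hook length.

send_rows(delta_pos=[[-2,-0.3,-1],[-3.7,-0.6,-3],[-3.7,-0.6,-5.5],[-3.7,-0.6,-6.5],[-3.7,-0.6,-6.5],[-3.7,-0.6,-6.5],[-3.7,-0.6,-6.5]], dr=[[0,0,0],[0,0,0.8],[0,0,0.8],[0,0,0.8],[0,0,0.8],[0,0,0.8],[0,0,0.8]], grip=[1.5,1.5,1.5,1.5,1.5,1.5,1.5])

```text
time_s: 7.5
ee_pos: [0.4813, 0.0309, 0.0854]
eef_rot: [-3.133, -0.227, -0.003]
force: [-1.0, -0.2, -1.7]
opening: 0.0196
finger_force: 40.0
```

send_rows(delta_pos=[[0,0,-0.2],[0,0,-0.4],[0,0,-0.6],[0,0,-0.6]], dr=[[0,0,0],[0,0,0],[0,0,0],[0,0,0]], grip=[1.5,1.5,1.5,1.5])

```text
time_s: 7.9
ee_pos: [0.4799, 0.0304, 0.0781]
eef_rot: [3.133, 0.227, -0.001]
force: [-0.2, -0.7, -1.5]
opening: 0.0194
finger_force: 40.0
```

send_rows(delta_pos=[[0,0,-0.2],[0,0,-0.4],[0,0,-0.4],[0,0,-0.4]], dr=[[0,0,0],[0,0,0],[0,0,0],[0,0,0]], grip=[1.5,1.5,1.5,1.5])

```text
time_s: 8.3
ee_pos: [0.48, 0.0305, 0.0743]
eef_rot: [3.133, 0.227, -0.0]
force: [0.2, 0.6, -1.1]
opening: 0.0199
finger_force: 40.0
```

send_rows(delta_pos=[[0,0,-0.1],[0,0,-0.2],[0,0,-0.2],[0,0,-0.2]], dr=[[0,0,0],[0,0,0],[0,0,0],[0,0,0]], grip=[1.5,1.5,1.5,1.5])

```text
time_s: 8.7
ee_pos: [0.4801, 0.0305, 0.0723]
eef_rot: [3.133, 0.227, -0.0]
force: [-0.2, -0.2, -1.4]
opening: 0.0197
finger_force: 40.0
```

send_rows(delta_pos=[[0,0,-0.1],[0,0,-0.2],[0,0,-0.2],[0,0,-0.2]], dr=[[0,0,0],[0,0,0],[0,0,0],[0,0,0]], grip=[1.5,1.5,1.5,1.5])

```text
time_s: 9.1
ee_pos: [0.48, 0.0305, 0.0703]
eef_rot: [-3.133, -0.227, 0.0]
force: [-0.2, 0.7, -2.3]
opening: 0.0199
finger_force: 40.0
```

send_rows(delta_pos=[[0,0,-0.1],[0,0,-0.2],[0,0,-0.2],[0,0,-0.2]], dr=[[0,0,0],[0,0,0],[0,0,0],[0,0,0]], grip=[1.5,1.5,1.5,1.5])

```text
time_s: 9.5
ee_pos: [0.4801, 0.0305, 0.0683]
eef_rot: [3.133, 0.227, -0.0]
force: [0.5, -0.2, -1.9]
opening: 0.0199
finger_force: 40.0
```

send_rows(delta_pos=[[0,0,-0.1],[0,0,-0.2],[0,0,-0.2],[0,0,-0.2]], dr=[[0,0,0],[0,0,0],[0,0,0],[0,0,0]], grip=[1.5,1.5,1.5,1.5])

```text
time_s: 9.9
ee_pos: [0.48, 0.0304, 0.0663]
eef_rot: [3.133, 0.227, -0.0]
force: [0.1, -0.1, -0.4]
opening: 0.0197
finger_force: 40.0
```

send_rows(delta_pos=[[0,0,-0.1],[0,0,-0.2],[0,0,-0.2],[0,0,-0.2]], dr=[[0,0,0],[0,0,0],[0,0,0],[0,0,0]], grip=[1.5,1.5,1.5,1.5])

```text
time_s: 10.3
ee_pos: [0.4802, 0.0305, 0.0644]
eef_rot: [3.133, 0.227, 0.0]
force: [0.2, -0.4, -0.3]
opening: 0.0197
finger_force: 40.0
```

send_rows(delta_pos=[[0,0,-0.1],[0,0,-0.1],[0,0,-0.1]], dr=[[0,0,0],[0,0,0],[0,0,0]], grip=[1.5,1.5,1.5])

```text
time_s: 10.6
ee_pos: [0.4802, 0.0305, 0.0635]
eef_rot: [3.133, 0.227, 0.0]
force: [0.5, -0.4, 2.0]
opening: 0.0196
finger_force: 40.0
```

Run:
```python
from h import *
s=env.state();print(s["ee_pos"],s["force"])
c=cam("scene");save(c,"pics/s6.png");e=s["ee_pos"]
x,y=proj(c,[e+[0,0,-.04]])[0].astype(int)
cv2.imwrite("pics/s6v.png",cv2.resize(c["frame"][y-35:y+35,x-35:x+35],(560,560),interpolation=cv2.INTER_CUBIC)[...,::-1])
s=env.state();print(s["ee_pos"],s["force"])
```

```text
[0.48020573 0.03049063 0.06349499] [ 0.50960892 -0.43250615  1.98099265]
[0.48017793 0.03047142 0.06347662] [-0.58402853  0.24446038  2.45643474]
```

View pics/s6v.png

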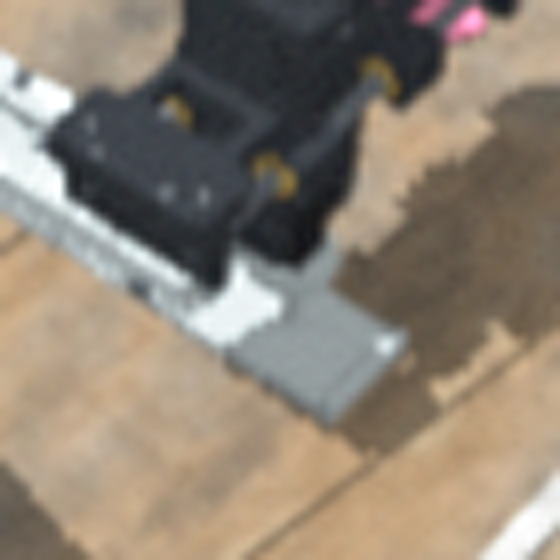

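The hook tip meets the plate at TCP z ≈ 0.0648, so the leg is about 36.6 mm. I expect the eye floor at 0.0673 and the nut top at 0.0728. Next I go over the nut.

send_rows(delta_pos=[[0,0,1.5],[0,0,2.8],[4,0.7,2.8],[8,1.3,2.8],[11.1,1.8,2.8],[11.1,1.8,2.8],[11.1,1.8,2.8],[11.1,1.8,2.8]], dr=[[0,0,0],[0,0,0],[0,0,0],[0,0,0],[0,0,0],[0,0,0],[0,0,0],[0,0,0]], grip=[1.5,1.5,1.5,1.5,1.5,1.5,1.5,1.5])

```text
time_s: 11.45
ee_pos: [0.5896, 0.0482, 0.0911]
eef_rot: [3.133, 0.227, -0.003]
force: [0.2, 0.7, -1.4]
opening: 0.0197
finger_force: 40.0
```

send_rows(delta_pos=[[0,0,-0.4],[0,0,-0.8],[0,0,-1.2],[0,0,-1.5],[0,0,-1.5],[0,0,-1.5]], dr=[[0,0,0],[0,0,0],[0,0,0],[0,0,0],[0,0,0],[0,0,0]], grip=[1.5,1.5,1.5,1.5,1.5,1.5])

```text
time_s: 12.05
ee_pos: [0.591, 0.0485, 0.0763]
eef_rot: [-3.133, -0.227, 0.0]
force: [-0.0, 1.0, -2.7]
opening: 0.0197
finger_force: 40.0
```

Inside the neck with no side load. I lower into the eye.

send_rows(delta_pos=[[0,0,-0.2],[0,0,-0.4],[0,0,-0.5],[0,0,-0.5]], dr=[[0,0,0],[0,0,0],[0,0,0],[0,0,0]], grip=[1.5,1.5,1.5,1.5])

```text
time_s: 12.45
ee_pos: [0.591, 0.0484, 0.0712]
eef_rot: [3.133, 0.227, -0.001]
force: [-1.1, -0.3, -1.9]
opening: 0.0198
finger_force: 40.0
```

send_rows(delta_pos=[[0,0,-0.15],[0,0,-0.3],[0,0,-0.3],[0,0,-0.3]], dr=[[0,0,0],[0,0,0],[0,0,0],[0,0,0]], grip=[1.5,1.5,1.5,1.5])

```text
time_s: 12.85
ee_pos: [0.591, 0.0485, 0.0683]
eef_rot: [-3.133, -0.227, 0.0]
force: [-0.2, -0.0, -1.6]
opening: 0.0198
finger_force: 40.0
```

send_rows(delta_pos=[[-0.3,-0.04,0],[-0.6,-0.09,0],[-0.9,-0.13,0],[-1.2,-0.18,0],[-1.5,-0.22,0],[-1.8,-0.26,0],[-2.0,-0.29,0],[-2.0,-0.29,0]], dr=[[0,0,0],[0,0,0],[0,0,0],[0,0,0],[0,0,0],[0,0,0],[0,0,0],[0,0,0]], grip=[1.5,1.5,1.5,1.5,1.5,1.5,1.5,1.5])

```text
time_s: 13.65
ee_pos: [0.5707, 0.0455, 0.0683]
eef_rot: [3.133, 0.227, -0.001]
force: [1.0, -0.2, -0.9]
opening: 0.0195
finger_force: 40.0
```

send_rows(delta_pos=[[-0.3,-0.04,0],[-0.6,-0.09,0],[-0.9,-0.13,0],[-1.2,-0.18,0],[-1.5,-0.22,0],[-1.8,-0.26,0],[-2.0,-0.29,0],[-2.0,-0.29,0]], dr=[[0,0,0],[0,0,0],[0,0,0],[0,0,0],[0,0,0],[0,0,0],[0,0,0],[0,0,0]], grip=[1.5,1.5,1.5,1.5,1.5,1.5,1.5,1.5])

```text
time_s: 14.45
ee_pos: [0.5509, 0.0425, 0.0684]
eef_rot: [3.133, 0.227, -0.0]
force: [0.4, -0.8, -1.8]
opening: 0.0198
finger_force: 40.0
```

send_rows(delta_pos=[[-0.3,-0.04,0],[-0.6,-0.09,0],[-0.9,-0.13,0],[-1.2,-0.18,0],[-1.5,-0.22,0],[-1.8,-0.26,0],[-2.0,-0.29,0]], dr=[[0,0,0],[0,0,0],[0,0,0],[0,0,0],[0,0,0],[0,0,0],[0,0,0]], grip=[1.5,1.5,1.5,1.5,1.5,1.5,1.5])

```text
time_s: 15.15
ee_pos: [0.5308, 0.0396, 0.0684]
eef_rot: [3.133, 0.227, -0.0]
force: [1.7, -0.3, -1.4]
opening: 0.02
finger_force: 40.0
```

Run:
```python
from h import *
s=env.state();e=s["ee_pos"];print(s["time_s"],e,s["force"])
c=cam("scene");save(c,"pics/s7.png")
x,y=proj(c,[[.55,.04,.02]])[0].astype(int)
a=cv2.resize(c["frame"][y-40:y+40,x-40:x+40],(500,500),interpolation=cv2.INTER_CUBIC)
cv2.imwrite("pics/s7v.png",a[...,::-1])
c=cam("wrist");save(c,"pics/w7.png")
```

```text
15.15 [0.53079561 0.03958903 0.06839921] [ 1.7443744  -0.25497757 -1.35328361]
```

Run:
```python
from h import *
for fn in ("pics/w5.png","pics/w7.png"):
    c=load(fn)
    P=np.array([[.589,.0482,.016]])+np.arange(-.075,.05,.006)[:,None]*[.989,.146,0]
    uv=proj(c,P).round().astype(int);print([ (round(float(p[0]),3),int(c["frame"][v-1:v+2,u-1:u+2].mean())) for p,(u,v) in zip(P,uv)])
```

```text
[(0.515, 170), (0.521, 170), (0.527, 161), (0.533, 177), (0.539, 163), (0.544, 189), (0.55, 159), (0.556, 158), (0.562, 169), (0.568, 159), (0.574, 119), (0.58, 99), (0.586, 108), (0.592, 99), (0.598, 91), (0.604, 121), (0.61, 161), (0.616, 173), (0.622, 161), (0.628, 191), (0.634, 172)]
[(0.515, 23), (0.521, 22), (0.527, 75), (0.533, 144), (0.539, 108), (0.544, 111), (0.55, 90), (0.556, 150), (0.562, 156), (0.568, 150), (0.574, 164), (0.58, 152), (0.586, 170), (0.592, 155), (0.598, 154), (0.604, 159), (0.61, 152), (0.616, 166), (0.622, 154), (0.628, 181), (0.634, 154)]
```

The nut is following the hook and its centre is now at x ≈ 0.533. I continue out past the keeper.

send_rows(delta_pos=[[-0.3,-0.04,0],[-0.6,-0.09,0],[-0.9,-0.13,0],[-1.2,-0.18,0],[-1.5,-0.22,0],[-1.8,-0.26,0],[-2.1,-0.3,0],[-2.4,-0.35,0]], dr=[[0,0,0],[0,0,0],[0,0,0],[0,0,0],[0,0,0],[0,0,0],[0,0,0],[0,0,0]], grip=[1.5,1.5,1.5,1.5,1.5,1.5,1.5,1.5])

```text
time_s: 16.05
ee_pos: [0.5066, 0.0362, 0.0683]
eef_rot: [3.133, 0.227, -0.001]
force: [1.1, -0.3, -1.4]
opening: 0.0197
finger_force: 40.0
```

send_rows(delta_pos=[[-0.3,-0.04,0],[-0.6,-0.09,0],[-0.9,-0.13,0],[-1.2,-0.18,0],[-1.5,-0.22,0],[-1.8,-0.26,0],[-2.1,-0.3,0],[-2.4,-0.35,0]], dr=[[0,0,0],[0,0,0],[0,0,0],[0,0,0],[0,0,0],[0,0,0],[0,0,0],[0,0,0]], grip=[1.5,1.5,1.5,1.5,1.5,1.5,1.5,1.5])

```text
time_s: 16.85
ee_pos: [0.4828, 0.0327, 0.0684]
eef_rot: [3.133, 0.227, -0.0]
force: [0.0, -0.3, -2.0]
opening: 0.0199
finger_force: 40.0
```

send_rows(delta_pos=[[-0.2,-0.03,0],[-0.4,-0.06,0],[-0.4,-0.06,0],[-0.4,-0.06,0]], dr=[[0,0,0],[0,0,0],[0,0,0],[0,0,0]], grip=[1.5,1.5,1.5,1.5])

```text
time_s: 17.25
ee_pos: [0.479, 0.0321, 0.0684]
eef_rot: [3.133, 0.227, -0.0]
force: [0.6, -0.2, -1.1]
opening: 0.0199
finger_force: 40.0
```

send_rows(delta_pos=[[0.15,0.02,0],[0.15,0.02,0.3],[0.15,0.02,1],[0.15,0.02,3],[0.15,0.02,7],[0.15,0.02,12],[0.15,1,17],[0.15,3,18]], dr=[[0,0,0],[0,0,0],[0,0,0],[0,0,0],[0,0,0],[0,0,0],[0,0,0],[0,0,0]], grip=[1.5,1.5,1.5,1.5,1.5,1.5,1.5,1.5])

```text
time_s: 18.05
ee_pos: [0.4833, 0.0619, 0.2539]
eef_rot: [3.133, 0.222, 0.013]
force: [-0.3, 0.9, -2.9]
opening: 0.0196
finger_force: 40.0
```

send_rows(delta_pos=[[0,4,0],[0,8,0],[0,8,0]], dr=[[0,0,-3],[0,0,-8.0],[0,0,-8.0]], grip=[1.5,1.5,1.5])

```text
time_s: 18.35
ee_pos: [0.4796, 0.1488, 0.2497]
eef_rot: [-3.138, -0.018, -0.003]
force: [-0.5, 0.2, -1.6]
opening: 0.0194
finger_force: 40.0
```

Run:
```python
from h import *
s=env.state();print(s["time_s"],s["ee_pos"],s["eef_rot"],s["force"])
c=cam("scene");save(c,"pics/s8.png")
x,y=proj(c,[[.49,.04,.02]])[0].astype(int);print(x,y)
r=c["frame"][y-45:y+45,x-60:x+60]
cv2.imwrite("pics/s8v.png",cv2.resize(r,(800,600),interpolation=cv2.INTER_CUBIC)[...,::-1])
```

```text
18.35 [0.47956057 0.14875602 0.24973209] [-3.13756424e+00 -1.78343039e-02 -2.58565416e-03] [-0.46128871  0.16335343 -1.64353266]
261 239
```

View pics/s8v.png

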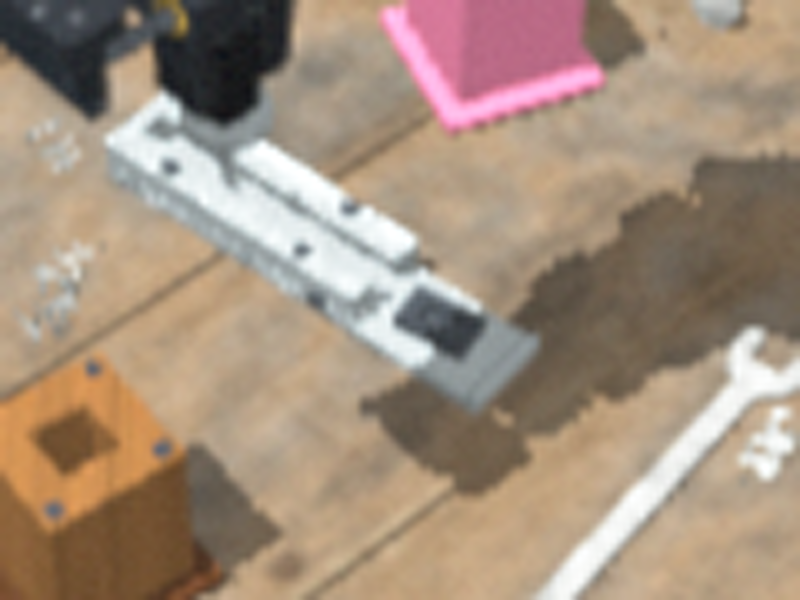

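The nut lies flat on the landing plate at crop (440,322), in front of the mouth. The hole of the brown stand is at (75,440). I check the nut numerically and carry the pick back.

Run:
```python
from h import *
c=load("pics/s8.png")
g=c["frame"][194:284,201:321].max(2);m=np.zeros_like(g);m[38:60,54:78]=(g[38:60,54:78]<95)
n,l,st,ce=cv2.connectedComponentsWithStats(m);i=1+st[1:,4].argmax();print(st[i],ce[i])
p=onz(c,[ce[i]+[201,194]],.0155)[0];d=p[:2]-[.5132,.0359];a=np.radians(8.35)
print(p,"rail x,y mm",1e3*(d@[np.cos(a),np.sin(a)])-40,1e3*(d@[-np.sin(a),np.cos(a)]))
```

```text
[64 47  9  7 36] [67.86111111 49.58333333]
[0.46658929 0.03293132 0.0155    ] rail x,y mm -86.54772087229495 3.831580725627469
```

send_rows(delta_pos=[[0.5,4,0],[0.9,7.7,0],[0.9,7.7,0],[0.9,7.7,0],[0.9,7.7,0]], dr=[[0,0,0],[0,0,0],[0,0,0],[0,0,0],[0,0,0]], grip=[1.5,1.5,1.5,1.5,1.5])

```text
time_s: 18.9
ee_pos: [0.4898, 0.217, 0.2481]
eef_rot: [3.14, 0.005, -0.001]
force: [0.7, -0.2, -2.1]
opening: 0.02
finger_force: 40.0
```

send_rows(delta_pos=[[0,0.9,-3],[0,0.9,-7],[0,0.9,-10],[0,0.9,-12],[0,0.9,-13],[0,0.9,-13],[0,0.9,-13]], dr=[[0,0,0],[0,0,0],[0,0,0],[0,0,0],[0,0,0],[0,0,0],[0,0,0]], grip=[1.5,1.5,1.5,1.5,1.5,1.5,1.5])

```text
time_s: 19.6
ee_pos: [0.4903, 0.2278, 0.1193]
eef_rot: [-3.141, -0.006, -0.002]
force: [-0.1, 0.1, -1.0]
opening: 0.0196
finger_force: 40.0
```

Run:
```python
from h import *
s=env.state();print(s["time_s"],s["ee_pos"],s["force"])
c=load("pics/s8.png")
g=c["frame"][194:284,201:321].max(2);print(g[40:57:1,56:78:1])
p=onz(c,np.array([[440,322],[395,320],[420,288],[487,322],[458,357]])/6.667+[201,194],.016);d=p[:,:2]-[.5132,.0359];a=np.radians(8.35)
print(np.c_[1e3*(d@[np.cos(a),np.sin(a)])-40,1e3*(d@[-np.sin(a),np.cos(a)])])
```

```text
19.6 [0.49033835 0.22783738 0.11927406] [-0.07291866  0.0637177  -0.98975643]
[[234 229 197 143 136 147 167 202 149 168 188 191 187 182 177 172 165 159
  158 154 160 161]
 [231 239 233 209 206 211 225 243 215 211 202 195 189 186 181 175 166 162
  150 146 153 161]
 [224 239 240 238 240 236 221 222 231 232 222 207 194 189 184 180 172 165
  153 145 149 159]
 [197 216 224 240 239 224 162 152 188 216 231 232 228 198 191 181 173 166
  154 146 151 157]
 [156 166 193 239 229 177 120 115 125 152 187 223 240 223 207 180 169 158
  153 151 155 162]
 [169 212 225 238 188 127 112 107  97 107 121 152 189 207 223 216 174 158
  156 158 164 159]
 [186 241 239 206 140 113 108  91  94  94 101 101 104 123 177 207 157 156
  154 165 159 135]
 [223 242 234 141 109 109  99  91 111 109  99  87  64  70  84 105 116 140
  153 156 130 100]
 [240 242 232 130  97 102 103 101 103 109  95  86  65  65  68  68  92 143
  151 145 120 100]
 [240 242 237 201 159 115 102  96  78  85  72  75  70  72  68  77 109 154
  157 153 141 128]
 [237 241 242 239 229 202 164 115  75  65  65  72  66  69  73  96 137 155
  153 153 155 149]
 [208 229 244 241 241 241 231 205 158  75  65  67  66  70  87 134 155 153
  155 154 153 145]
 [153 188 230 236 241 242 244 244 222 127  87  67  66  80 118 155 155 153
  154 152 146 150]
 [153 164 175 210 232 243 243 239 208 157 129 116  92 107 146 158 156 157
  153 143 150 156]
 [170 168 170 176 204 226 213 204 163 155 156 155 136 141 154 155 157 152
  146 151 154 146]
 [175 177 179 184 185 167 151 146 148 152 157 155 156 158 157 157 150 148
  149 155 148 129]
 [178 177 181 184 178 146 120 120 136 146 154 154 154 155 156 156 146 149
  153 147 129 113]]
[[-79.52846846   3.87154843]
 [-63.44252704  15.77734623]
 [-60.48584836  -5.69485419]
 [-95.59465297  -9.49489361]
 [-97.84509188  14.24126465]]
```

The nut centre is at about rail x = -79, fully out and inside the front lip. I seat the pick.

send_rows(delta_pos=[[-0.1,-0.1,-0.4],[-0.1,-0.1,-0.8],[-0.1,-0.1,-1.0],[-0.1,-0.1,-1.1],[-0.1,-0.1,-1.1]], dr=[[0,0,0],[0,0,0],[0,0,0],[0,0,0],[0,0,0]], grip=[1.5,1.5,1.5,1.5,1.5])

```text
time_s: 20.1
ee_pos: [0.4887, 0.2271, 0.1082]
eef_rot: [3.141, 0.008, 0.001]
force: [-3.3, -2.3, 7.7]
opening: 0.0195
finger_force: 40.0
```

send_rows(delta_pos=[[0,0,0],[0,0,0],[0,0,0],[0,0,0],[0,0,0]], dr=[[0,0,0],[0,0,0],[0,0,0],[0,0,0],[0,0,0]], grip=[2.2,2.8,3.6,4.5,5])

```text
time_s: 20.6
ee_pos: [0.4886, 0.2272, 0.1073]
eef_rot: [-3.142, -0.008, 0.0]
force: [-0.3, -0.5, -0.2]
opening: 0.0493
finger_force: 0.0
```

send_rows(delta_pos=[[0,0,1],[0,0,3],[0,0,7],[0,0,11],[0,0,15],[-3,0,19],[-6,0,19.3],[-6,0,19.3]], dr=[[0,0,0],[0,0,0],[0,0,0],[0,0,0],[0,0,0],[0,0,0],[0,0,0],[0,0,0]], grip=[5,5,5,5,5,5,5,5])

```text
time_s: 21.4
ee_pos: [0.4259, 0.2283, 0.3025]
eef_rot: [3.141, 0.013, 0.004]
force: [-0.2, 0.2, -0.1]
opening: 0.0498
finger_force: 0.0
```

Run:
```python
from h import *
s=env.state();print(s["time_s"],s["ee_pos"],s["force"])
b=load("pics/w2.png");c=cam("wrist");save(c,"pics/w9.png")
# same-pose comparison: black handle square & white collar vs original
for k in (b,c):
    P=proj(k,[[.4885,.2255,.156]])[0].astype(int);r=k["frame"][P[1]-25:P[1]+25,P[0]-25:P[0]+25]
    m=(r.max(2)<60).astype(np.uint8);q=cv2.findNonZero(m);rr=cv2.minAreaRect(q);w=((r.min(2)>140)).astype(np.uint8);mo=cv2.moments(w)
    print("handle",onz(k,[np.array(rr[0])+P-25],.156),rr,"white area",w.sum(),onz(k,[np.array([mo["m10"],mo["m01"]])/mo["m00"]+P-25],.094))
```

```text
21.4 [0.42594434 0.22827304 0.30249028] [-0.22388375  0.19281867 -0.07760642]
handle [[0.48917743 0.22525074 0.156     ]] ((25.5, 24.5), (19.0, 19.0), 90.0) white area 540 [[0.49035793 0.2275297  0.094     ]]
handle [[0.48870175 0.22723842 0.156     ]] ((24.0, 25.5), (19.0, 18.0), 90.0) white area 575 [[0.48946394 0.22911665 0.094     ]]
```

```bash
python3 -c "
from cell import env
print(env.job_done())"
```

```text
the job is handed in; nothing more can be done
None
```

The job is handed in at about 21 s of the 61 s allowed: the nut was dragged past the keeper and lies flat on the landing plate, the pick is back upright and fully down in its stand, and the arm is clear of everything.

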